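Pack out a cam clamp and lock the work

TASK

The drilled block lying against the side stop is too narrow for the cam clamp to reach. Find, by trying them in the gap between block and clamp jaw, the one of the three steel packing bars that fills it closely; push it fully home against the back fence, so that its near end is flush with the jaw, then swing the cam lever until the clamp grips hard and let go.

Things in the scene. Friction and masses are not known exactly. Their poses are not given: they have to be found in the camera images.
- clamp: Cam clamp screwed to the bench, with back fence. Origin on the bench under the middle of the open jaw's face; x points into the gap (away from the robot but for its yaw), y from jaw across the gap to the work, z up. Jaw face: upright plane y = 0 when open, x = -35 to 35 mm, 32 mm high; closes towards +y by up to 5.9 mm. Housing behind it: y to -76 mm, 33 mm high, ears x = -59 to 59 mm, 18 mm high.
- mouth (a point): Near end of the open jaw's face, on the bench: right-hand lower corner of the gap's mouth (clamp x = -35, y = 0, z = 0 mm). Across the gap lies the work, a loose drilled aluminium block 70 x 40 x 30 mm, its near end level with the jaw's, its far side on a bolted side stop (50 mm wide, 32 high). The gap, jaw open, is 13.5 to 24 mm wide, set anew for each job and not told; its floor is the bench.
- gap_back (a point): Back end of the open jaw's face, on the bench, where the back fence closes the gap (clamp x = +35, y = 0, z = 0 mm). The fence is 24 mm high, its near face runs from clamp y = -72 to 132 mm, and it stops packing and work.
- cam_lever (a joint): Turn of the cam lever (rad): 0 open, pointing along the clamp's x turned 22 degrees to the right; grows as it swings clockwise seen from above (to the right, then towards the robot), up to 1.85. Stays where left. Needs about 4 to 5 N at the grip; the jaw advances 3.2 mm per rad. Where packing and work are met it turns hard; pressed some newtons further it grips and holds.
- packing_12: Ground steel packing bar 70 x 12 x 30 mm (length along its x, thickness along y, height along z), standing on its 70 x 12 mm edge on the bench; origin at the centre of its underside; 0.2 kg. The three packings look alike but for their thickness.
- packing_16: The same, 70 x 16 x 30 mm, 0.26 kg.
- packing_20: The same, 70 x 20 x 30 mm, 0.33 kg.
- lever_grip (a point): Middle of the upright black grip at the end of the lever, 92 mm from the pivot axis, 71 mm above the bench; the grip is about 19 mm thick and runs from 53 to 90 mm above the bench. The flat lever bar under it is at 47 to 54 mm, cam and pivot nut reach 62 mm.
- lever_pivot (a point): A point on the lever's upright pivot axis, 70 mm above the bench.
Mind the look-alikes: they are no part of the job. Leave any black or blue look-alike of the packing_20 alone.

How it is judged:
On the way:
1. a packing stands fully home in the gap, flush with the jaw (((x of packing_12 in the frame of clamp between -0.005 and 0.005 m and y of packing_12 in the frame of clamp between 0.003 and 0.02 m and z of packing_12 in the frame of clamp below 0.004 m and angle between packing_12's own z axis and vertical below 0.12 rad and angle between the x axis of packing_12 and the x axis of clamp, either way round below 0.12 rad) or (x of packing_16 in the frame of clamp between -0.005 and 0.005 m and y of packing_16 in the frame of clamp between 0.003 and 0.02 m and z of packing_16 in the frame of clamp below 0.004 m and angle between packing_16's own z axis and vertical below 0.12 rad and angle between the x axis of packing_16 and the x axis of clamp, either way round below 0.12 rad) or (x of packing_20 in the frame of clamp between -0.005 and 0.005 m and y of packing_20 in the frame of clamp between 0.003 and 0.02 m and z of packing_20 in the frame of clamp below 0.004 m and angle between packing_20's own z axis and vertical below 0.12 rad and angle between the x axis of packing_20 and the x axis of clamp, either way round below 0.12 rad))), for 0.2 s.
At the end, for the whole second after the job is handed in: One packing stands in the gap on the bench, parallel to the jaw, within 5 mm of fully home, at rest, and the clamp grips it with more than 20 N, the robot having let go (((x of packing_12 in the frame of clamp between -0.005 and 0.005 m and y of packing_12 in the frame of clamp between 0.003 and 0.02 m and z of packing_12 in the frame of clamp below 0.004 m and angle between packing_12's own z axis and vertical below 0.12 rad and angle between the x axis of packing_12 and the x axis of clamp, either way round below 0.12 rad and contact force between packing_12 and clamp above 20 N and linear speed of packing_12 below 0.01 m/s) or (x of packing_16 in the frame of clamp between -0.005 and 0.005 m and y of packing_16 in the frame of clamp between 0.003 and 0.02 m and z of packing_16 in the frame of clamp below 0.004 m and angle between packing_16's own z axis and vertical below 0.12 rad and angle between the x axis of packing_16 and the x axis of clamp, either way round below 0.12 rad and contact force between packing_16 and clamp above 20 N and linear speed of packing_16 below 0.01 m/s) or (x of packing_20 in the frame of clamp between -0.005 and 0.005 m and y of packing_20 in the frame of clamp between 0.003 and 0.02 m and z of packing_20 in the frame of clamp below 0.004 m and angle between packing_20's own z axis and vertical below 0.12 rad and angle between the x axis of packing_20 and the x axis of clamp, either way round below 0.12 rad and contact force between packing_20 and clamp above 20 N and linear speed of packing_20 below 0.01 m/s))); the robot touches nothing.
It also fails if it takes over 72 s, if anything falls off the work surface, if the arm or the gripper's body presses on something with over 40 N, if the wrist force passes 120 N, or if a joint passes its speed limit or range.

ROBOT

A 6-joint arm with a two-finger parallel gripper is mounted at the origin on a cart in front of the work surface, level with it; the furniture and walls round the work are solid. World frame = base frame: x ahead of the robot, y to its left, z up, the work surface at z = 0. Lengths are in m, angles in rad, forces in N, time in s.
With the tool pointing down it reaches from about 0.3 to 0.775 m from the base axis. Payload 14.6 kg.
Tool frame: the origin (TCP) lies on the centre line of the jaws, within the pads' length; the fingertips stand 25 mm ahead of it and the grasp point (between the pads) lies 6 mm ahead of it (r.tcp_to_tips is the distance from the TCP to the fingertips, in m); z points along the fingers, y is the direction in which the jaws open and shut (so a half turn about z gives the same grasp; the last joint's range is limited). The gripper opens to 85 mm and grips with 20 to 120 N. Pads are 22 mm wide; open, the fingers measure 114 mm over their backs; the gripper's body (76 mm by 85 mm) begins 54 mm behind the grasp point. The pads swing forward as they close: fully open they stand 13 mm farther back than shut.
Start: joints at [1.127, 0.3, 1.521, -0, 1.321, -0.067], TCP at [0.202, 0.511, 0.256] pointing down, gripper open.
Joint ranges: [-3.03, 3.03], [-0.79, 2.21], [0.23, 2.52], [-1.04, 4.18], [0, 3.07], [-2.55, 2.55]. Speed limits (rad/s): [2.22, 2.22, 2.57, 3.14, 3.14, 3.14].

INTERFACE

Orientations are given as a unit quaternion [x, y, z, w].
In Python, from plant import r, optics, finder gives the robot as it stands.
- The arm moves only by the tool arm_command, never from a script. Its argument "motion" is a list of rows, each a list of 3 entries, a list of its own where there are three numbers: the gripper command: -1 is fully open, 1 is shut, values between are in proportion, then the shift along the tool's x, y, z in units of 50 mm (1.0 is 50 mm), then the turn about the tool's z in units of 8 degrees (1.0 is 8 degrees). In form: [[hand, [x, y, z], twist], ...]. A call has 1 to 5 rows; each row shifts and turns the commanded pose from where the row before left it, along the tool's axes as they then stand; what a row does not reach is not made up. A row lasts 1/10 s, in which the tool goes at most 50 mm and 8.59 degrees, less where a joint would pass 70% of its speed; a pose out of reach is approached as far as the arm can. A call is refused whole if a number of a shift passes 1 or a number of a turn 1, either way. A call with a gripper value outside its range is refused whole. The fingers move at their own pace and stop on an object; "squeeze" is the grip in N (left out, the last holds). Time passes only in rows, so rows that do not move let the fingers close. It gives the time, the measured TCP pose, the force and the opening at its end, in the units of the state.
- r.read_state(): the state, without advancing time (a new reading comes with each control period).
- optics.capture(name): name is "scene" or "top" or "wrist"; returns the picture (420x560x3 uint8, red, green, blue); there is no depth.
- optics.get_calibration(name): a dict with "vfov" (degrees; the focal length in pixels is half the picture's height over the tangent of half this angle, whatever the lens; pixels are square), "cx", "cy" (the principal point, pixels), "rvec" (rotation vector, rad) and "tvec" (3), from world to camera coordinates, as OpenCV has them. Camera axes: x right, y down, z forward; pixel columns grow to the right and rows downward; lengths in m; the calibration is good to about 2 mm. A picture is of the moment at which its call begins: read the wrist's pose just before it. get_calibration takes no time and is no camera call; for the wrist camera it gives the pose at the moment of the call.
- r.sign_off(): hands the job in, once; it reports no verdict.
Trained networks look in the newest picture that a camera, given by its name, has taken for a name from the list of things; names that differ only in an ending like _2 or _b are one class to them, and where a whole thing is asked for, a point or a joint stands for the part that bears it (a point fixed in the world has none). Each returns a list of dicts, best first, with "confidence" (0 to 1); they miss things now and then, are a little off and sometimes report something else, mostly with a low value. They report only what shows in the picture. A call takes as long as a camera call. They do not tell look-alikes from the thing itself.
- finder.recognise(target, camera): "extent" ([left, top, width, height] in pixels, round what is visible of it).
- finder.masks_of(target, camera): "pixels" (420x560 bool, what is visible of it) and "extent" ([left, top, width, height] in pixels, round what is visible of it).
- finder.spot_point(target, camera): "xy" ([column, row] in pixels: a listed point, or the origin of a listed thing).
The state is a dict: "clock": time; "q": joint angles; "joint_vel": joint speeds; "tau": joint torques, N m; "tcp_pos": TCP position; "tool_rot": TCP orientation; "contact_force": force on the tool from outside, world axes, zero at the start; "torque": the same for the moment, N m; "width": finger opening in m.
Only numpy, scipy, OpenCV 4.12 (cv2) and the standard library are available. Lean on these libraries where they do the work, as an engineer would, in place of code of your own. Each camera call takes 0.05 s, during which the arm holds its last target. There are 200 camera calls.

## Working session

There is one attempt and no reset: what is moved stays moved. The work goes in short steps, Python scripts to look and compute and a tool call to move; the robot and the scene stay as the last step left them, time stands still between calls to the robot, and variables do not carry over. Pictures are saved under pics/ and viewed, about 8 in all and at most 12, crops included, and the job is handed in when it is done.

Besides the shell and the picture viewer there is one more tool, called by a JSON object that holds its "api" and its "payload". arm_command: Moves the arm, as the interface text tells. Its arguments: {"type":"object","properties":{"motion":{"type":"array"},"squeeze":{"type":"number"}},"required":["motion"]}

```bash
ls; mkdir -p pics
cat > h.py <<'E'
import numpy as np, cv2
from plant import r, optics, finder
from scipy.spatial.transform import Rotation as R
def cal(n):
    c=optics.get_calibration(n); f=210/np.tan(np.radians(c['vfov'])/2)
    K=np.array([[f,0,c['cx']],[0,f,c['cy']],[0,0,1]]); return K,np.array(c['rvec'],float),np.array(c['tvec'],float)
def ray(n,uv,z,C=None):
    K,rv,t=C or cal(n); M=cv2.Rodrigues(rv)[0]; o=-M.T@t
    d=M.T@np.linalg.inv(K)@np.array([uv[0],uv[1],1.]); return o+d*(z-o[2])/d[2]
def proj(n,P,C=None):
    K,rv,t=C or cal(n); return cv2.projectPoints(np.atleast_2d(np.array(P,float)),rv,t,K,None)[0][:,0]
def snap(n,f):
    im=optics.capture(n); cv2.imwrite(f,im[:,:,::-1]); return im
E
python3 - <<'E'
from h import *
a=snap('top','pics/top.png'); 
for t in ['mouth','gap_back','clamp','lever_grip','lever_pivot','packing_12','packing_16','packing_20']:
    z={'lever_grip':.071,'lever_pivot':.07}.get(t,0)
    for d in finder.spot_point(t,'top')[:5]: print(t,round(d['confidence'],2),np.round(d['xy'],1),np.round(ray('top',d['xy'],z),4))
b=snap('scene','pics/scene.png')
for t in ['mouth','gap_back','lever_grip','lever_pivot']:
    z={'lever_grip':.071,'lever_pivot':.07}.get(t,0)
    for d in finder.spot_point(t,'scene')[:2]: print('S',t,round(d['confidence'],2),np.round(d['xy'],1),np.round(ray('scene',d['xy'],z),4))
for n in('top','scene'):
    K,rv,t=cal(n); print(n,K[0,0],-cv2.Rodrigues(rv)[0].T@t)
s=r.read_state(); print(s['clock'],s['tcp_pos'],s['tool_rot'],s['width'])
E
```

```text
pics
mouth 0.7 [312.8 239.7] [ 0.5099 -0.0031  0.    ]
gap_back 0.96 [320.8 212. ] [ 0.5735 -0.0238  0.    ]
clamp 0.77 [317.3 226.5] [ 0.5401 -0.0145  0.    ]
clamp 0.29 [312.5 236.4] [ 0.5176 -0.0027  0.    ]
lever_grip 0.94 [357.7 191.2] [ 0.609  -0.1015  0.071 ]
lever_pivot 0.71 [330.3 225. ] [ 0.5366 -0.0389  0.07  ]
packing_12 0.9 [309.5 147.3] [ 0.7271 -0.0027  0.    ]
packing_12 0.75 [202.2 271.8] [0.4434 0.2524 0.    ]
packing_12 0.74 [403.8 241.9] [ 0.4991 -0.2113  0.    ]
packing_12 0.71 [174.7 272.1] [0.4444 0.3156 0.    ]
packing_12 0.68 [241.1 259.8] [0.4684 0.1627 0.    ]
packing_16 0.9 [309.5 147.3] [ 0.7271 -0.0027  0.    ]
packing_16 0.75 [202.2 271.8] [0.4434 0.2524 0.    ]
packing_16 0.74 [403.8 241.9] [ 0.4991 -0.2113  0.    ]
packing_16 0.71 [174.7 272.1] [0.4444 0.3156 0.    ]
packing_16 0.68 [241.1 259.8] [0.4684 0.1627 0.    ]
packing_20 0.9 [309.5 147.3] [ 0.7271 -0.0027  0.    ]
packing_20 0.75 [202.2 271.8] [0.4434 0.2524 0.    ]
packing_20 0.74 [403.8 241.9] [ 0.4991 -0.2113  0.    ]
packing_20 0.71 [174.7 272.1] [0.4444 0.3156 0.    ]
packing_20 0.68 [241.1 259.8] [0.4684 0.1627 0.    ]
S mouth 0.72 [264.6 257.4] [0.5097 0.0014 0.    ]
S gap_back 0.89 [293.1 249.5] [ 0.577  -0.0217  0.    ]
S lever_grip 0.87 [332.1 240.6] [ 0.6127 -0.1026  0.071 ]
S lever_pivot 0.75 [290.7 240.8] [ 0.5438 -0.046   0.07  ]
top 535.1368600167405 [0.43423832 0.05484356 1.2312058 ]
scene 380.8721218839467 [ 0.14218547 -0.45771138  0.65765548]
0.7 [0.20234398 0.51140971 0.2562753 ] [ 1.87271834e-01  9.82308129e-01 -6.92209228e-06 -1.82807171e-05] 0.08522904094309185
```

View pics/top.png

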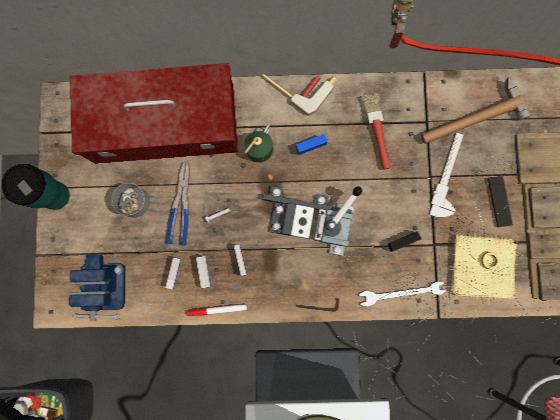

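View pics/scene.png

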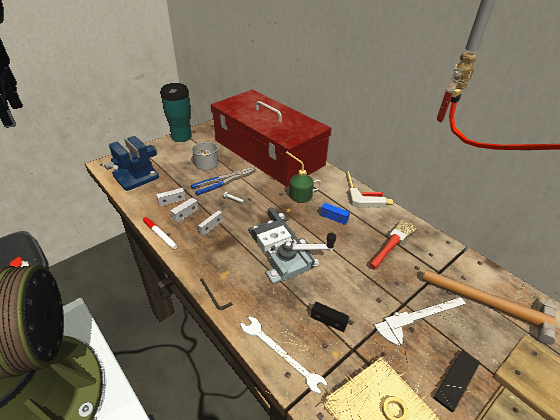

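The three steel bars are at px (173,273), (202,271) and (240,260). The blue (311,144) and the black (404,241) and (500,201) ones are the look-alikes to leave alone. The clamp is at (317,222) with its lever pointing up and to the right. I'll move over the bars to look from near.

{"api": "arm_command", "payload": {"motion": [[-1, [-1, -0.55, 0], 0], [-1, [-1, -0.55, 0], 0], [-1, [-1, -0.55, 0], 0], [-1, [-1, -0.55, 0], 0], [-1, [-0.5, -0.5, 0], 0]]}}

```text
clock: 1.2
tcp_pos: [0.3456, 0.3228, 0.2564]
tool_rot: [0.188, 0.982, 0.0, 0.0]
contact_force: [0.6, 0.0, 0.7]
width: 0.0854
```

Run:
```python
from h import *
C=cal('wrist'); s=r.read_state(); a=snap('wrist','pics/w1.png')
K,rv,t=C; M=cv2.Rodrigues(rv)[0]; print(s['tcp_pos'],'cam',-M.T@t,'axis',M[2],'f',K[0,0])
for d in finder.masks_of('packing_16','wrist')[:6]:
    m=d['pixels'].astype(np.uint8); c=max(cv2.findContours(m,0,1)[0],key=cv2.contourArea)
    p=np.array([ray('wrist',q[0],.03,C)[:2] for q in c],np.float32)*1000
    print(round(d['confidence'],2),d['extent'],cv2.minAreaRect(p))
for t in['mouth','gap_back']:
  for d in finder.spot_point(t,'wrist')[:2]: print(t,d['confidence'],d['xy'],ray('wrist',d['xy'],0,C))
```

```text
[0.34555233 0.32280877 0.25636647] cam [0.27477278 0.35005973 0.37321862] axis [ 0.27916841 -0.11120428 -0.95378122] f 314.795395499185
0.83 [285.1, 222.3, 20.3, 59.7] ((436.4708251953125, 315.1711730957031), (15.965302467346191, 79.66764068603516), 75.70533752441406)
0.82 [224.2, 240.4, 42.0, 59.2] ((438.5382080078125, 249.71519470214844), (78.48829650878906, 30.72295379638672), 10.156332015991211)
0.78 [179.9, 280.5, 39.0, 55.8] ((463.002685546875, 169.90626525878906), (79.3453140258789, 29.985240936279297), 12.707082748413086)
gap_back 0.83 [122.1, 397.7] [ 5.81772594e-01 -2.04658790e-02  5.55111512e-17]
```

View pics/w1.png

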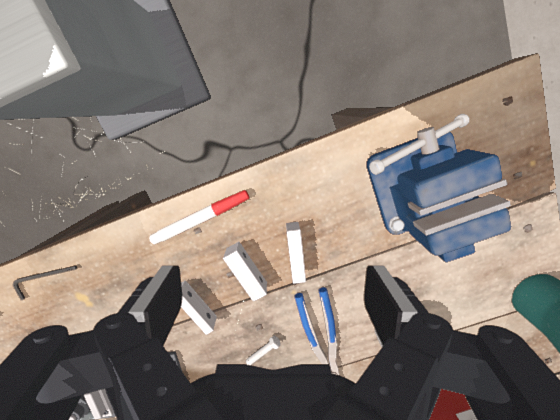

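{"api": "arm_command", "payload": {"motion": [[-1, [-1, -0.92, 0.2], 0], [-1, [-1, -0.92, 0.2], 0], [-1, [-1, -0.92, 0.2], 0], [-1, [-1, -0.92, 0.2], 0], [-1, [-1, -0.92, 0.2], 0]]}}

```text
clock: 1.9
tcp_pos: [0.4521, 0.1015, 0.2198]
tool_rot: [0.186, 0.982, 0.0, 0.0]
contact_force: [0.4, 0.7, -0.2]
width: 0.0858
```

Run:
```python
from h import *
C=cal('wrist'); s=r.read_state(); a=snap('wrist','pics/w2.png')
print(s['tcp_pos'],s['tool_rot'])
for t in['mouth','gap_back','clamp','lever_grip','lever_pivot']:
  z={'lever_grip':.071,'lever_pivot':.07}.get(t,0)
  for d in finder.spot_point(t,'wrist')[:2]: print(t,d['confidence'],d['xy'],ray('wrist',d['xy'],z,C))
np.savez('w2.npz',K=C[0],rv=C[1],t=C[2])
u,v=[int(x) for x in proj('wrist',[.535,0,.03],C)[0]]; print(u,v)
u=max(u,125);v=min(max(v,95),325)
cv2.imwrite('pics/w2c.png',cv2.resize(a[v-95:v+95,u-125:u+125,::-1],None,fx=3.16,fy=3.16,interpolation=cv2.INTER_CUBIC)); print('crop',u-125,v-95)
```

```text
[0.45206562 0.10151713 0.21979046] [1.86357040e-01 9.82482041e-01 1.72699428e-04 2.51692840e-04]
mouth 0.8 [209.3, 262.4] [ 0.51488873 -0.00475698  0.        ]
clamp 0.82 [211.6, 284.7] [ 0.54316839 -0.01483522  0.        ]
lever_pivot 0.79 [170.3, 330.6] [ 0.54212209 -0.04607836  0.07      ]
lever_pivot 0.21 [217.4, 313.5] [0.54109981 0.00669078 0.07      ]
215 288
crop 90 193
```

View pics/w2c.png

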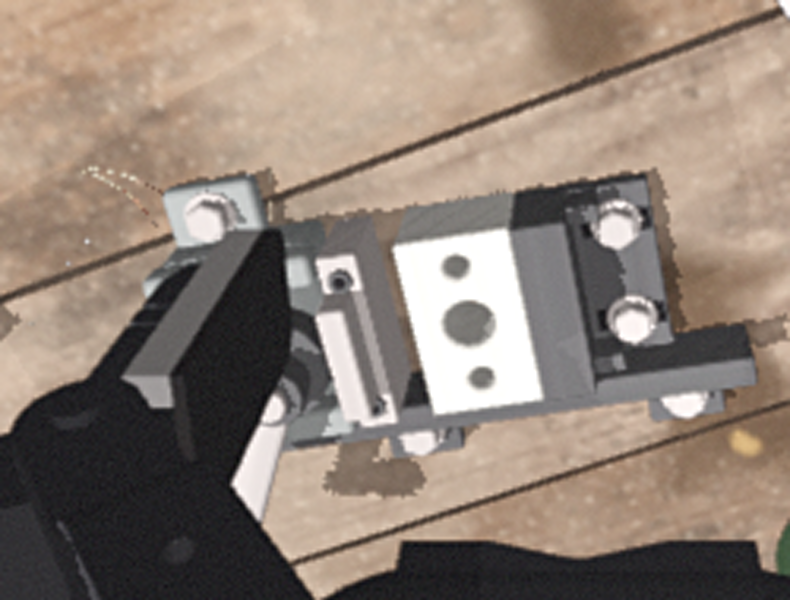

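```bash
python3 - <<'E'
from h import *
d=np.load('w2.npz'); C=(d['K'],d['rv'],d['t'])
f=lambda x,y,z:ray('wrist',(90+(x+.5)/3.16-.5,193+(y+.5)/3.16-.5),z,C)[:2]
J=[f(357,254,.032),f(397,420,.032)]; B=[f(393,243,.03),f(435,415,.03)]
B2=[f(513,228,.03),f(543,400,.03)]
print(J,B,B2)
for a,b in(J,B,B2): print('yaw',np.degrees(np.arctan2(*(b-a)[::-1])),np.linalg.norm(b-a))
for th in(-17,-18.5,-20):
  n=np.array([-np.sin(np.radians(th)),np.cos(np.radians(th))]); print(th,[round(float(p@n)*1000,1) for p in J+B+B2])
# block low edge / jaw low edge on bench
print('jaw foot near',f(405,372,0))
# bars from w1
E
python3 - <<'E'
import cv2
a=cv2.imread('pics/w1.png'); cv2.imwrite('pics/w1c.png',cv2.resize(a[205:345,165:325],None,fx=4.2,fy=4.2,interpolation=cv2.INTER_CUBIC))
E
```

```text
[array([ 0.51115217, -0.00422166]), array([ 0.57781288, -0.01967976])] [array([0.51269751, 0.00825893]), array([ 0.58221322, -0.0068232 ])] [array([0.52252816, 0.04891008]), array([0.59067668, 0.03233983])]
yaw -13.055698852720187 0.06842954532661782
yaw -12.2411774667926 0.0711330104840778
yaw -13.666218623228238 0.07013411552075005
-17 [145.4, 150.1, 157.8, 163.7, 199.5, 203.6]
-18.5 [158.2, 164.7, 170.5, 178.3, 212.2, 218.1]
-20 [170.9, 179.1, 183.1, 192.7, 224.7, 232.4]
jaw foot near [ 0.57910991 -0.02290831]
```

View pics/w1c.png

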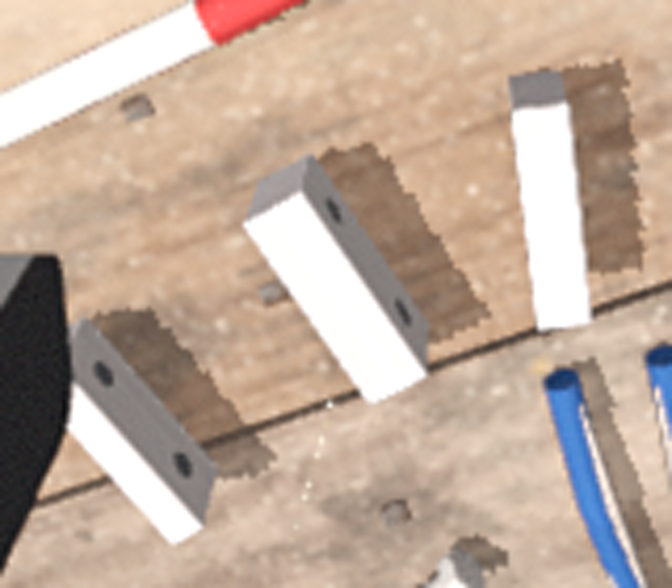

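Run:
```python
from h import *
# w1 camera: reconstruct from w2's mount
from scipy.spatial.transform import Rotation as R
d=np.load('w2.npz'); M=cv2.Rodrigues(d['rv'])[0]; cam=-M.T@d['t']
p2=np.array([.45206562,.10151713,.21979046]);R2=R.from_quat([.18635704,.982482041,1.727e-4,2.517e-4]).as_matrix()
Rc=M@R2; oc=R2.T@(cam-p2)
R1=R.from_quat([.188,.982,0,0]).as_matrix(); p1=np.array([.34555233,.32280877,.25636647])
M1=Rc@R1.T; t1=-M1@(p1+R1@oc); C=(d['K'],cv2.Rodrigues(M1)[0],t1); print(p1+R1@oc)
f=lambda x,y:ray('wrist',(165+(x+.5)/4.2-.5,205+(y+.5)/4.2-.5),.03,C)[:2]*1000
for n,c in dict(R=[(512,105),(565,103),(590,322),(537,330)],M=[(245,222),(305,188),(427,375),(375,402)],L=[(70,425),(73,385),(203,523),(177,543)]).items():
    P=np.array([f(*q) for q in c]); print(n,cv2.minAreaRect(P.astype(np.float32)),P.mean(0),[np.linalg.norm(P[i]-P[i-1]).round(1) for i in range(4)],'yaw',np.degrees(np.arctan2(*(P[2]-P[1])[::-1])))
```

```text
[0.27484653 0.35009389 0.37325192]
R ((441.80487060546875, 313.8819580078125), (15.711051940917969, 71.3672866821289), 74.99463653564453) [441.80438412 313.6181627 ] [np.float64(71.4), np.float64(14.7), np.float64(69.4), np.float64(15.7)] yaw -14.163564672742176
M ((443.2888488769531, 247.61968994140625), (69.7725830078125, 20.510520935058594), 9.577139854431152) [443.33660061 247.06391334] [np.float64(69.6), np.float64(20.5), np.float64(69.8), np.float64(18.2)] yaw 7.710524550860694
L ((471.8721618652344, 164.16448974609375), (61.823951721191406, 11.257402420043945), 14.584723472595215) [473.96044924 165.05954892] [np.float64(51.9), np.float64(14.0), np.float64(60.9), np.float64(11.3)] yaw 14.58471410395108
```

Gap: jaw face to block is about 13 mm, clamp yaw about −13°. The candidates are R (295,250) about 15.5 mm thick, M (245,272) about 20 mm and L (198,308) about 12 mm. The crop shows all three as light drilled steel, so L, the thinnest, is the first to try. I'll move above it, aligned.

{"api": "arm_command", "payload": {"motion": [[-0.3, [0.5, 1, 0], -1], [-0.3, [0, 0, 0.3], -1], [-0.3, [0, 0, 0.3], -1], [-0.3, [0, 0, 0.3], -1], [-0.3, [0, 0, 0.2], -0.5]]}}

```text
clock: 2.7
tcp_pos: [0.4464, 0.1538, 0.1642]
tool_rot: [-0.13, 0.992, 0.0, -0.0]
contact_force: [1.0, 0.2, 0.3]
width: 0.0556
```

```bash
cat >> h.py <<'E'
def bar(C,pred=(.468,.163)):
    out=[]
    for d in finder.masks_of('packing_12','wrist')[:5]:
        m=d['pixels'].astype(np.uint8); c=max(cv2.findContours(m,0,1)[0],key=cv2.contourArea); print(round(d['confidence'],2),d['extent'])
E
python3 - <<'E'
from h import *
C=cal('wrist'); s=r.read_state(); a=snap('wrist','pics/w3.png'); np.savez('w3.npz',K=C[0],rv=C[1],t=C[2])
Rm=R.from_quat(s['tool_rot']).as_matrix(); print(s['clock'],s['tcp_pos'],'toolx yaw',np.degrees(np.arctan2(Rm[1,0],Rm[0,0])),s['width'])
print(proj('wrist',[s['tcp_pos']+Rm[:,2]*.006,[.468,.163,.03],[.447,.158,.03]],C)); bar(C)
u,v=[int(x) for x in proj('wrist',[.468,.163,.03],C)[0]]; u=min(max(u,100),460);v=min(max(v,75),345); print(u-100,v-75)
cv2.imwrite('pics/w3c.png',cv2.resize(a[v-75:v+75,u-100:u+100,::-1],None,fx=4,fy=4,interpolation=cv2.INTER_CUBIC))
E
```

```text
2.7 [0.44636237 0.15375527 0.16418676] toolx yaw -165.1004983356791 0.055649799551597344
[[275.5147656  289.39979388]
 [278.04476396 231.62250239]
 [278.85650652 207.54917404]]
0.77 [353.7, 179.8, 43.1, 87.2]
0.71 [406.9, 200.5, 78.1, 81.9]
0.69 [268.8, 188.2, 17.0, 82.2]
178 156
```

View pics/w3c.png

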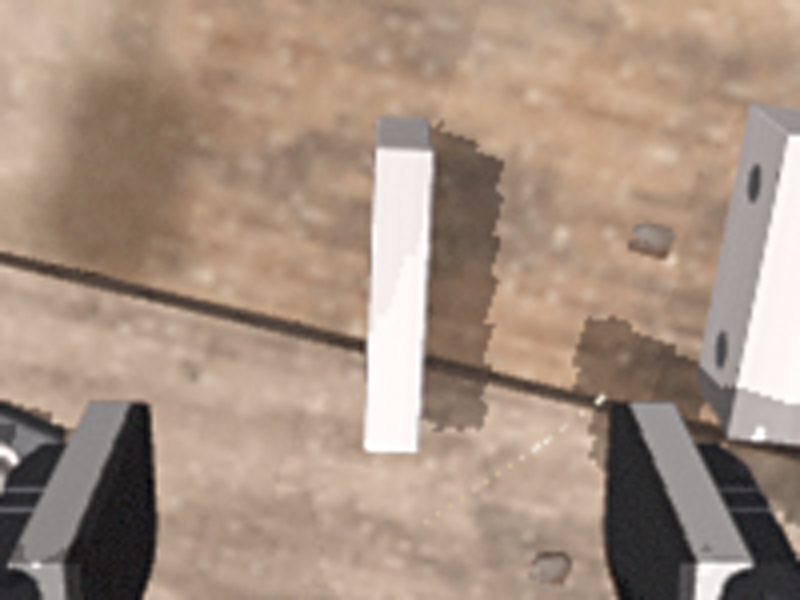

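Run:
```python
from h import *
d=np.load('w3.npz'); C=(d['K'],d['rv'],d['t']); s=r.read_state(); Rm=R.from_quat(s['tool_rot']).as_matrix()
P=np.array([ray('wrist',(178+(x+.5)/4-.5,156+(y+.5)/4-.5),.03,C) for x,y in[(376,150),(434,150),(418,452),(365,451)]])
n=P[:2].mean(0);f=P[2:].mean(0); a=f-n; print(P[:,:2],np.linalg.norm(a),'yaw',np.degrees(np.arctan2(a[1],a[0])),'thick',np.linalg.norm(P[0]-P[1]),np.linalg.norm(P[2]-P[3]))
T=Rm.T@((n+f)/2-s['tcp_pos']); A=Rm.T@a; print('centre in tool mm',T*1000,'near end',Rm.T@(n-s['tcp_pos'])*1000,'angle',np.degrees(np.arctan2(-A[1],-A[0])))
```

```text
[[0.436527   0.14897469]
 [0.43345734 0.16051538]
 [0.50115212 0.17576369]
 [0.50394167 0.16431016]] 0.06926386021274782 yaw 12.754695659318125 thick 0.011941950647708133 0.011788343962769418
centre in tool mm [-24.37444423   2.99896775 133.93737318] near end [ 10.23911739   4.12486021 134.00295898] angle 1.8630313257922861
```

{"api": "arm_command", "payload": {"motion": [[-0.3, [-0.06, 0.07, 0.6], 0.23], [-0.3, [0, 0, 0.9], 0], [-0.3, [0, 0, 0.8], 0], [-0.3, [0, 0, 0.36], 0], [-0.3, [0, 0, 0], 0]], "squeeze": 40}}

```text
clock: 3.3
tcp_pos: [0.4481, 0.1568, 0.0304]
tool_rot: [-0.109, 0.994, -0.0, -0.002]
contact_force: [0.7, -0.3, 0.6]
width: 0.0558
```

{"api": "arm_command", "payload": {"motion": [[1, [0, 0, 0], 0], [1, [0, 0, 0], 0], [1, [0, 0, 0], 0], [1, [0, 0, 0], 0], [1, [0, 0, 0], 0]], "squeeze": 40}}

```text
clock: 3.8
tcp_pos: [0.4499, 0.1564, 0.0333]
tool_rot: [-0.109, 0.994, 0.0, 0.001]
contact_force: [-2.7, 0.9, 8.6]
width: 0.0111
```

{"api": "arm_command", "payload": {"motion": [[1, [0, 0, -0.6], 0], [1, [0.23, -0.9, -0.4], 0], [1, [0.23, -0.9, 0], 0], [1, [0.23, -0.88, 0], 0], [1, [0, 0, 0], 1]]}}

```text
clock: 4.3
tcp_pos: [0.4447, 0.0144, 0.0825]
tool_rot: [-0.039, 0.999, -0.0, 0.001]
contact_force: [-0.0, 1.2, -2.1]
width: 0.011
```

{"api": "arm_command", "payload": {"motion": [[1, [0, 0, 0], 1], [1, [0, 0, 0], 1], [1, [0, 0, 0], 0.19], [1, [0, 0, 0], 0]]}}

```text
clock: 4.7
tcp_pos: [0.4448, 0.0184, 0.082]
tool_rot: [0.112, 0.994, 0.0, 0.0]
contact_force: [-0.4, -0.1, -1.7]
width: 0.0111
```

Run:
```python
from h import *
C=cal('wrist'); s=r.read_state(); a=snap('wrist','pics/w4.png'); np.savez('w4.npz',K=C[0],rv=C[1],t=C[2])
Rm=R.from_quat(s['tool_rot']).as_matrix(); print(s['clock'],s['tcp_pos'],'toolx yaw',np.degrees(np.arctan2(Rm[1,0],Rm[0,0])),s['width'])
for t in['mouth','gap_back','clamp']:
  for d in finder.spot_point(t,'wrist')[:2]: print(t,d['confidence'],d['xy'],ray('wrist',d['xy'],0,C))
u,v=[int(x) for x in proj('wrist',[.52,0,.03],C)[0]];print(u,v); u=min(max(u,130),430);v=min(max(v,97),322); print(u-130,v-97)
cv2.imwrite('pics/w4c.png',cv2.resize(a[v-97:v+97,u-130:u+130,::-1],None,fx=3,fy=3,interpolation=cv2.INTER_CUBIC))
```

```text
4.7 [0.44480511 0.01838668 0.08202285] toolx yaw 167.1919171355537 0.011096150903014055
clamp 0.58 [263.6, 353.0] [ 0.54459413 -0.01248735  0.        ]
272 353
142 225
```

View pics/w4c.png

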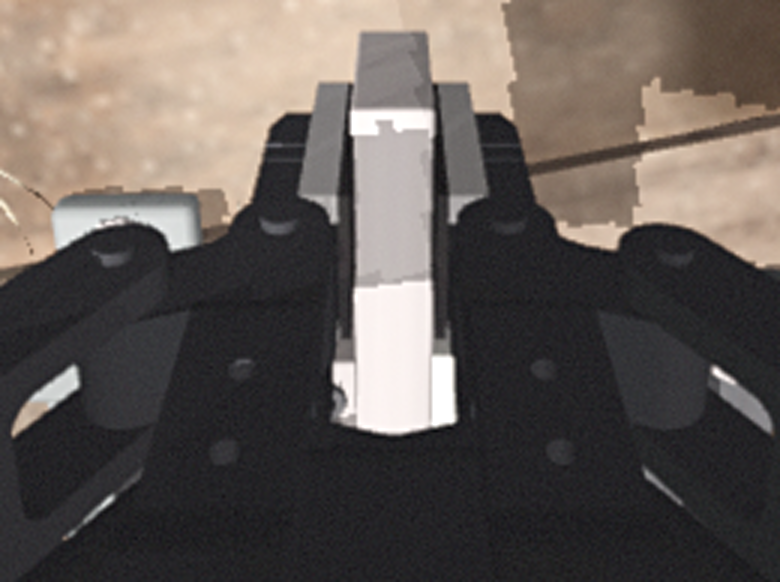

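{"api": "arm_command", "payload": {"motion": [[1, [0, -0.01, 0.5], 0], [1, [0, 0, 0.42], 0], [1, [0, 0, 0.03], 0], [1, [-0.1, 0, 0], 0], [1, [0, 0, 0], 0]]}}

```text
clock: 5.4
tcp_pos: [0.4502, 0.0166, 0.0345]
tool_rot: [0.112, 0.994, 0.0, 0.0]
contact_force: [0.2, -0.2, -2.0]
width: 0.0107
```

{"api": "arm_command", "payload": {"motion": [[1, [-0.1, 0, 0], 0], [1, [-0.1, 0, 0], 0], [1, [0, 0, 0], 0]]}}

```text
clock: 5.7
tcp_pos: [0.46, 0.0143, 0.0344]
tool_rot: [0.113, 0.994, 0.0, 0.0]
contact_force: [0.2, 0.5, -1.8]
width: 0.0109
```

{"api": "arm_command", "payload": {"motion": [[1, [-0.08, 0, 0], 0], [1, [-0.08, 0, 0], 0], [1, [0, 0, 0], 0]]}}

```text
clock: 6.0
tcp_pos: [0.4676, 0.0126, 0.0342]
tool_rot: [0.113, 0.994, -0.0, 0.0]
contact_force: [-0.5, 0.1, -1.3]
width: 0.0109
```

{"api": "arm_command", "payload": {"motion": [[1, [-0.08, 0, 0], 0], [1, [-0.08, 0, 0], 0], [1, [0, 0, 0], 0]]}}

```text
clock: 6.3
tcp_pos: [0.4754, 0.0108, 0.0342]
tool_rot: [0.113, 0.994, 0.0, 0.0]
contact_force: [-0.6, 0.9, -0.9]
width: 0.0112
```

{"api": "arm_command", "payload": {"motion": [[1, [-0.08, 0, 0], 0], [1, [-0.08, 0, 0], 0], [1, [-0.08, 0, 0], 0], [1, [0, 0, 0], 0]]}}

```text
clock: 6.7
tcp_pos: [0.4871, 0.0081, 0.0342]
tool_rot: [0.113, 0.994, 0.0, 0.0]
contact_force: [-0.3, 0.2, -2.3]
width: 0.0109
```

Run:
```python
from h import *
a=snap('wrist','pics/w5.png'); b=snap('scene','pics/s5.png'); t=snap('top','pics/t5.png')
P=proj('scene',[.53,0,.03])[0].astype(int); Q=proj('top',[.53,0,.03])[0].astype(int); print(P,Q)
c=cv2.resize(b[P[1]-37:P[1]+37,P[0]-50:P[0]+50,::-1],(400,296),interpolation=cv2.INTER_CUBIC)
d=cv2.resize(t[Q[1]-37:Q[1]+37,Q[0]-50:Q[0]+50,::-1],(400,296),interpolation=cv2.INTER_CUBIC)
e=cv2.resize(a[280:420,180:380,::-1],(400,280)); e=np.hstack([e,np.zeros_like(e)])
cv2.imwrite('pics/c5.png',np.vstack([np.hstack([c,d]),e]))
```

```text
[271 244] [311 229]
```

View pics/c5.png

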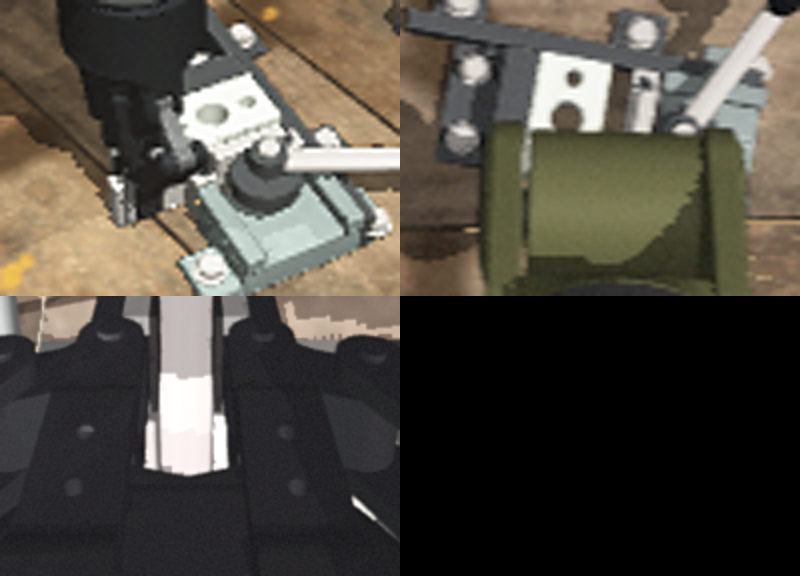

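The bar runs in the gap between jaw and block without force, in the wrist strip at about x 160–215. Going deeper.

{"api": "arm_command", "payload": {"motion": [[1, [-0.08, 0, 0], 0], [1, [-0.08, 0, 0], 0], [1, [-0.04, 0, 0], 0], [1, [0, 0, 0], 0]]}}

```text
clock: 7.25
tcp_pos: [0.4966, 0.0059, 0.0341]
tool_rot: [0.113, 0.994, 0.0, 0.0]
contact_force: [0.0, 0.7, -2.4]
width: 0.0113
```

{"api": "arm_command", "payload": {"motion": [[1, [0, 0, 0.02], 0], [0.3, [0, 0, 0], 0], [0.3, [0, 0, 0], 0], [0.3, [0, 0, 0], 0], [0.3, [0.1, 0, -0.05], 0]]}}

```text
clock: 7.75
tcp_pos: [0.4915, 0.0071, 0.0356]
tool_rot: [0.113, 0.994, -0.0, 0.0]
contact_force: [-1.4, -0.5, -0.0]
width: 0.03
```

{"api": "arm_command", "payload": {"motion": [[0.3, [0.3, 0, 0], 0], [0.3, [0.4, 0, 0], 0], [1, [0, 0, -0.05], 0], [1, [0, 0, 0], 0], [1, [0, 0, 0], 0]]}}

```text
clock: 8.25
tcp_pos: [0.458, 0.0148, 0.0385]
tool_rot: [0.113, 0.994, 0.0, 0.001]
contact_force: [0.9, 0.8, 0.3]
width: 0.0
```

{"api": "arm_command", "payload": {"motion": [[1, [-0.1, 0, 0], 0], [1, [-0.1, 0, 0], 0], [1, [-0.1, 0, 0], 0], [1, [-0.1, 0, 0], 0], [1, [0, 0, 0], 0]]}}

```text
clock: 8.75
tcp_pos: [0.4774, 0.0103, 0.0381]
tool_rot: [0.113, 0.994, -0.0, 0.0]
contact_force: [-0.1, 0.0, -0.4]
width: -0.0003
```

{"api": "arm_command", "payload": {"motion": [[1, [-0.1, 0, 0], 0], [1, [-0.1, 0, 0], 0], [1, [-0.1, 0, 0], 0], [1, [-0.1, 0, 0], 0], [1, [0, 0, 0], 0]]}}

```text
clock: 9.25
tcp_pos: [0.497, 0.0058, 0.0382]
tool_rot: [0.113, 0.994, -0.0, 0.0]
contact_force: [-0.1, 0.9, -0.4]
width: 0.0003
```

{"api": "arm_command", "payload": {"motion": [[1, [-0.05, 0, 0], 0], [1, [-0.05, 0, 0], 0], [1, [0, 0, 0], 0]]}}

```text
clock: 9.55
tcp_pos: [0.5013, 0.0048, 0.0381]
tool_rot: [0.113, 0.994, -0.0, -0.0]
contact_force: [-0.1, 0.4, -0.2]
width: -0.0004
```

{"api": "arm_command", "payload": {"motion": [[1, [-0.04, 0, 0], 0], [1, [-0.04, 0, 0], 0], [1, [0, 0, 0], 0]]}}

```text
clock: 9.85
tcp_pos: [0.5018, 0.0047, 0.0377]
tool_rot: [0.113, 0.994, 0.0, -0.005]
contact_force: [-28.4, 6.3, 21.7]
width: -0.0001
```

Run:
```python
from h import *
C=cal('wrist'); s=r.read_state(); a=snap('wrist','pics/w6.png'); print(s['contact_force'],s['tcp_pos'])
cv2.imwrite('pics/w6c.png',cv2.resize(a[260:420,170:390,::-1],None,fx=3.5,fy=3.5,interpolation=cv2.INTER_CUBIC))
```

```text
[-28.44785095   6.33153453  21.65195685] [0.50178172 0.00474158 0.03770373]
```

View pics/w6c.png

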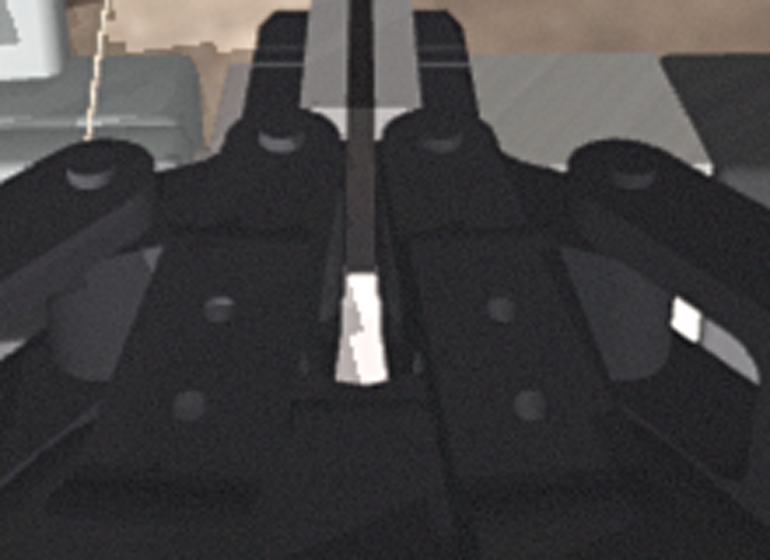

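Hard stop at TCP clamp‑x 0.4877, which matches the flush position predicted for it (0.4876). I'll back off and check.

{"api": "arm_command", "payload": {"motion": [[1, [0.4, 0, 0], 0], [1, [0.5, 0, -0.8], 0], [-0.3, [0.5, 0, -0.9], 0], [-0.3, [0.3, 0, -0.9], 0], [-0.3, [0, 0, -0.9], 0]]}}

```text
clock: 10.4
tcp_pos: [0.4213, 0.0232, 0.2137]
tool_rot: [0.113, 0.994, 0.0, 0.0]
contact_force: [1.1, -0.5, -0.2]
width: 0.0431
```

Run:
```python
from h import *
C=cal('wrist'); s=r.read_state(); a=snap('wrist','pics/w7.png'); print(s['contact_force'],s['tcp_pos'],s['tool_rot']); np.savez('w7.npz',K=C[0],rv=C[1],t=C[2])
for t in['mouth','gap_back','clamp','packing_12','lever_grip','lever_pivot']:
  z={'lever_grip':.071,'lever_pivot':.07}.get(t,0)
  for d in finder.spot_point(t,'wrist')[:2]: print(t,round(d['confidence'],2),d['xy'],ray('wrist',d['xy'],z,C))
u,v=[int(x) for x in proj('wrist',[.545,-.01,.03],C)[0]];print(u,v); u=min(max(u,100),460);v=min(max(v,75),345); print(u-100,v-75)
cv2.imwrite('pics/w7c.png',cv2.resize(a[v-75:v+75,u-100:u+100,::-1],None,fx=4,fy=4,interpolation=cv2.INTER_CUBIC))
```

```text
[ 1.06146946 -0.4630479  -0.23930762] [0.42130163 0.02322146 0.21373292] [1.12518626e-01 9.93649613e-01 2.45891366e-05 6.61380870e-05]
mouth 0.81 [267.8, 263.3] [ 0.51254147 -0.00457968  0.        ]
gap_back 0.61 [266.1, 315.2] [ 5.81158544e-01 -2.28100547e-02  5.55111512e-17]
clamp 0.69 [265.1, 290.3] [ 0.54678427 -0.01592883  0.        ]
clamp 0.57 [267.6, 263.6] [ 0.51286693 -0.00489531  0.        ]
packing_12 0.97 [552.9, 139.1] [0.44005745 0.31382516 0.        ]
packing_12 0.76 [270.3, 287.4] [ 0.54432166 -0.008957    0.        ]
lever_grip 0.36 [271.3, 287.9] [0.50269043 0.00219543 0.071     ]
lever_pivot 0.72 [233.8, 328.9] [ 0.53991481 -0.04437669  0.07      ]
269 302
169 227
```

View pics/w7c.png

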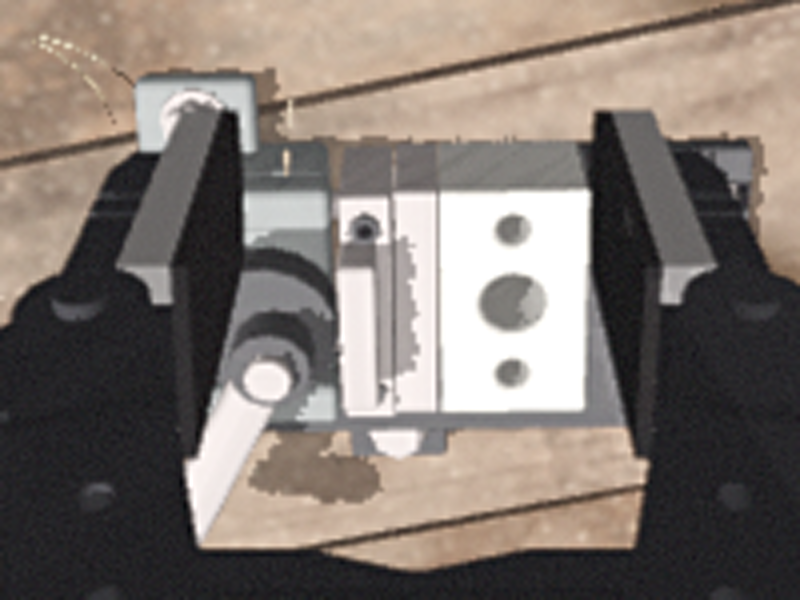

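The bar (crop x 395–437) stands flush with jaw and block ends, parallel, with about 1 mm of clearance, so packing_12 it is. Now the lever.

{"api": "arm_command", "payload": {"motion": [[-0.5, [-0.85, -0.32, 0], 0], [-0.5, [-0.85, -0.32, 0], 0], [-0.5, [-0.85, -0.32, 0], 0], [-0.5, [-0.85, -0.32, 0], 0], [-0.5, [-0.85, -0.32, 0], 0]]}}

```text
clock: 11.25
tcp_pos: [0.6132, -0.1039, 0.21]
tool_rot: [0.113, 0.994, 0.0, -0.001]
contact_force: [0.8, 0.4, 0.2]
width: 0.0636
```

{"api": "arm_command", "payload": {"motion": [[-0.5, [0, 0, 0], 1], [-0.5, [0, 0, 0], 1], [-0.5, [0, 0, 0], 1], [-0.5, [0, 0, 0], 0]]}}

```text
clock: 11.65
tcp_pos: [0.6119, -0.1028, 0.2102]
tool_rot: [0.318, 0.948, -0.0, -0.001]
contact_force: [-0.3, -0.6, -0.1]
width: 0.0638
```

```bash
cat > lv.py <<'E'
from h import *
C=cal('wrist'); s=r.read_state(); a=snap('wrist','pics/lv.png'); Rm=R.from_quat(s['tool_rot']).as_matrix()
print(s['tcp_pos'],'yaw',np.degrees(np.arctan2(Rm[1,0],Rm[0,0])),s['contact_force'],s['width'])
for n in('wrist','top','scene'):
  if n!='wrist': optics.capture(n)
  CC=C if n=='wrist' else cal(n)
  for t in['lever_grip','lever_pivot']:
    for d in finder.spot_point(t,n)[:2]:
        p=ray(n,d['xy'],.071 if t=='lever_grip' else .07,CC); print(n,t,round(d['confidence'],2),np.round(d['xy']),p,'tool mm',Rm.T@(p-s['tcp_pos'])*1000)
E
python3 lv.py
```

```text
[ 0.61188181 -0.10275896  0.21016016] yaw 142.91113607190013 [-0.29484384 -0.56432587 -0.12830809] 0.06384001554262747
wrist lever_grip 0.56 [277. 203.] [ 0.61341726 -0.10024382  0.071     ] tool mm [-3.22126454e-02  3.07644543e+00  1.39157354e+02]
wrist lever_grip 0.53 [277.  88.] [ 0.54088739 -0.04568849  0.071     ] tool mm [ 90.72446077   2.85616176 139.36897655]
wrist lever_pivot 0.67 [279.  84.] [ 0.53928532 -0.04285359  0.07      ] tool mm [ 93.70968891   4.15247546 140.37459019]
top lever_pivot 0.85 [331. 226.] [ 0.53499507 -0.03995236  0.07      ] tool mm [ 98.88160694   3.87955694 140.38691957]
scene lever_grip 0.6 [330. 238.] [ 0.61449432 -0.09591278  0.071     ] tool mm [  1.72046122   7.18084743 139.15718446]
scene lever_pivot 0.66 [291. 242.] [ 0.54164236 -0.0480482   0.07      ] tool mm [ 88.69686423   1.43013584 140.36573435]
```

{"api": "arm_command", "payload": {"motion": [[-0.5, [0, 0.06, 0.8], 0], [-0.5, [0, 0, 0.9], 0], [-0.5, [0, 0, 0.7], 0], [-0.5, [0, 0, 0], 0]], "squeeze": 20}}

```text
clock: 12.5
tcp_pos: [0.6117, -0.0998, 0.0872]
tool_rot: [0.317, 0.949, -0.0, -0.004]
contact_force: [0.2, 0.5, -0.4]
width: 0.0643
```

{"api": "arm_command", "payload": {"motion": [[1, [0, 0, 0], 0], [1, [0, 0, 0], 0], [1, [0, 0, 0], 0], [1, [0, 0, 0], 0]], "squeeze": 20}}

```text
clock: 12.9
tcp_pos: [0.6148, -0.1006, 0.0941]
tool_rot: [0.317, 0.948, 0.0, 0.002]
contact_force: [-1.3, -0.8, 7.0]
width: 0.0183
```

{"api": "arm_command", "payload": {"motion": [[1, [0.02, -0.26, -0.1], 1], [1, [0.02, -0.26, 0], 1], [1, [0, 0, 0], 0]]}}

```text
clock: 13.2
tcp_pos: [0.5943, -0.1192, 0.0965]
tool_rot: [0.447, 0.894, -0.0, -0.001]
contact_force: [-1.8, -2.3, -13.6]
width: 0.0179
```

{"api": "arm_command", "payload": {"motion": [[1, [0.01, -0.13, 0], 0.5], [1, [0.01, -0.13, 0], 0.5], [1, [0, 0, 0], 0]]}}

```text
clock: 13.5
tcp_pos: [0.584, -0.1256, 0.0965]
tool_rot: [0.506, 0.862, -0.0, -0.0]
contact_force: [2.0, -5.6, -13.0]
width: 0.0182
```

{"api": "arm_command", "payload": {"motion": [[1, [0.01, -0.13, 0.06], 0.5], [1, [0, 0, 0], 0], [1, [0, 0, 0], 0]]}}

```text
clock: 13.8
tcp_pos: [0.5796, -0.128, 0.0961]
tool_rot: [0.535, 0.845, 0.0, 0.002]
contact_force: [-0.4, -1.1, 6.7]
width: 0.018
```

{"api": "arm_command", "payload": {"motion": [[1, [0.01, -0.13, 0], 0.5], [1, [0, 0, 0], 0], [1, [0, 0, 0], 0]]}}

```text
clock: 14.1
tcp_pos: [0.5734, -0.1307, 0.0961]
tool_rot: [0.564, 0.826, 0.0, 0.002]
contact_force: [-1.3, -2.2, 8.1]
width: 0.0183
```

{"api": "arm_command", "payload": {"motion": [[1, [0.01, -0.13, 0], 0.5], [1, [0, 0, 0], 0], [1, [0, 0, 0], 0]]}}

```text
clock: 14.4
tcp_pos: [0.5673, -0.1328, 0.0961]
tool_rot: [0.593, 0.805, 0.0, 0.002]
contact_force: [0.5, -4.5, 6.8]
width: 0.0181
```

{"api": "arm_command", "payload": {"motion": [[1, [0.01, -0.13, -0.03], 0.5], [1, [0, 0, 0], 0], [1, [0, 0, 0], 0]]}}

```text
clock: 14.7
tcp_pos: [0.5604, -0.1346, 0.0964]
tool_rot: [0.621, 0.784, -0.0, 0.002]
contact_force: [2.4, -8.5, -4.9]
width: 0.0181
```

{"api": "arm_command", "payload": {"motion": [[1, [-0.02, -0.13, 0], 0.5], [1, [0, 0, 0], 0], [1, [0, 0, 0], 0]]}}

```text
clock: 15.0
tcp_pos: [0.5543, -0.136, 0.0963]
tool_rot: [0.648, 0.762, 0.0, 0.001]
contact_force: [4.1, -1.0, -1.7]
width: 0.0179
```

{"api": "arm_command", "payload": {"motion": [[1, [0, -0.13, 0], 0.5], [1, [0, 0, 0], 0], [1, [0, 0, 0], 0]]}}

```text
clock: 15.3
tcp_pos: [0.548, -0.1369, 0.0963]
tool_rot: [0.674, 0.739, 0.001, 0.001]
contact_force: [4.3, 0.4, -0.9]
width: 0.0182
```

{"api": "arm_command", "payload": {"motion": [[1, [0, -0.13, 0], 0.5], [1, [0, 0, 0], 0], [1, [0, 0, 0], 0]]}}

```text
clock: 15.6
tcp_pos: [0.5416, -0.1373, 0.0962]
tool_rot: [0.699, 0.715, 0.001, 0.001]
contact_force: [5.7, 2.1, -2.3]
width: 0.0183
```

{"api": "arm_command", "payload": {"motion": [[1, [0, -0.13, 0], 0.5], [1, [0, 0, 0], 0], [1, [0, 0, 0], 0]]}}

```text
clock: 15.9
tcp_pos: [0.5353, -0.1373, 0.0963]
tool_rot: [0.724, 0.69, 0.001, 0.001]
contact_force: [7.7, 2.7, -3.7]
width: 0.0182
```

{"api": "arm_command", "payload": {"motion": [[1, [0, -0.13, 0], 0.5], [1, [0, 0, 0], 0], [1, [0, 0, 0], 0]]}}

```text
clock: 16.2
tcp_pos: [0.5291, -0.1369, 0.0963]
tool_rot: [0.748, 0.664, 0.001, 0.001]
contact_force: [10.5, 3.2, -4.4]
width: 0.0185
```

{"api": "arm_command", "payload": {"motion": [[1, [0.02, -0.13, 0], 0.5], [1, [0, 0, 0], 0], [1, [0, 0, 0], 0]]}}

```text
clock: 16.5
tcp_pos: [0.523, -0.1359, 0.0964]
tool_rot: [0.77, 0.638, 0.001, 0.002]
contact_force: [12.6, -3.1, -8.2]
width: 0.0182
```

{"api": "arm_command", "payload": {"motion": [[1, [0, -0.13, 0.02], 0.5], [1, [0, 0, 0], 0], [1, [0, 0, 0], 0]]}}

```text
clock: 16.8
tcp_pos: [0.5175, -0.1348, 0.0962]
tool_rot: [0.792, 0.61, 0.002, 0.003]
contact_force: [15.0, -2.3, -1.1]
width: 0.0181
```

{"api": "arm_command", "payload": {"motion": [[1, [0, -0.13, 0.02], 0.5], [1, [0, 0, 0], 0], [1, [0, 0, 0], 0]]}}

```text
clock: 17.1
tcp_pos: [0.5121, -0.1333, 0.0961]
tool_rot: [0.813, 0.582, 0.003, 0.004]
contact_force: [17.4, -2.0, 4.0]
width: 0.0184
```

{"api": "arm_command", "payload": {"motion": [[1, [0, -0.13, 0], 0.5], [1, [0, -0.06, 0], 0], [1, [0, 0, 0], 0]]}}

```text
clock: 17.4
tcp_pos: [0.5037, -0.1305, 0.0962]
tool_rot: [0.833, 0.553, 0.004, 0.005]
contact_force: [23.3, -6.3, -0.9]
width: 0.0179
```

{"api": "arm_command", "payload": {"motion": [[-0.2, [0, 0, 0], 0], [-0.2, [0, 0, 0], 0], [-0.2, [0, 0, 0], 0], [-0.2, [0, 0, -0.5], 0], [-0.2, [0, 0, -0.8], 0]]}}

```text
clock: 17.9
tcp_pos: [0.4991, -0.129, 0.158]
tool_rot: [0.833, 0.554, -0.001, -0.001]
contact_force: [0.1, -0.4, 1.2]
width: 0.0512
```

{"api": "arm_command", "payload": {"motion": [[-0.2, [0, 0, -0.9], 0], [-0.2, [0, 0, -0.9], 0], [-0.2, [-0.9, 0, 0], 0], [-0.2, [-0.9, 0, 0], 0], [-0.2, [-0.9, 0, 0], 0]]}}

```text
clock: 18.4
tcp_pos: [0.4465, -0.2548, 0.2495]
tool_rot: [0.832, 0.554, 0.0, 0.001]
contact_force: [-0.0, -1.1, -0.5]
width: 0.0515
```

```bash
python3 lv.py
python3 - <<'E'
from h import *
a=snap('wrist','pics/w8.png'); b=snap('scene','pics/s8.png'); t=snap('top','pics/t8.png'); L=[]
for n,i in(('scene',b),('top',t),('wrist',a)):
    P=proj(n,[.54,-.02,.03])[0].astype(int); print(n,P); k=(37,50) if n!='wrist' else (60,81)
    P[0]=np.clip(P[0],k[1],560-k[1]);P[1]=np.clip(P[1],k[0],420-k[0])
    L.append(cv2.resize(i[P[1]-k[0]:P[1]+k[0],P[0]-k[1]:P[0]+k[1],::-1],(400,296),interpolation=cv2.INTER_CUBIC))
L.append(cv2.resize(a[:,:,::-1],(400,296)))
cv2.imwrite('pics/c8.png',np.vstack([np.hstack(L[:2]),np.hstack(L[2:])]))
E
```

```text
[ 0.44649098 -0.25475056  0.24950142] yaw 67.29358759486362 [-0.04045502 -1.1419659  -0.54971018] 0.05145672786293664
top lever_grip 0.74 [368. 203.] [ 0.58297168 -0.12212887  0.071     ] tool mm [175.0924464   74.46218931 178.53926356]
top lever_pivot 0.72 [330. 225.] [ 0.53610378 -0.03934237  0.07      ] tool mm [233.37149722  -0.73084792 179.41324538]
top lever_pivot 0.21 [312. 227.] [5.34151206e-01 7.62817756e-05 7.00000000e-02] tool mm [268.98129003 -17.74802335 179.37633428]
scene lever_pivot 0.82 [293. 243.] [ 0.54417589 -0.05356388  0.07      ] tool mm [223.36813447  12.20524616 179.43491697]
scene [281 247]
top [320 225]
wrist [ 265 -107]
```

View pics/c8.png

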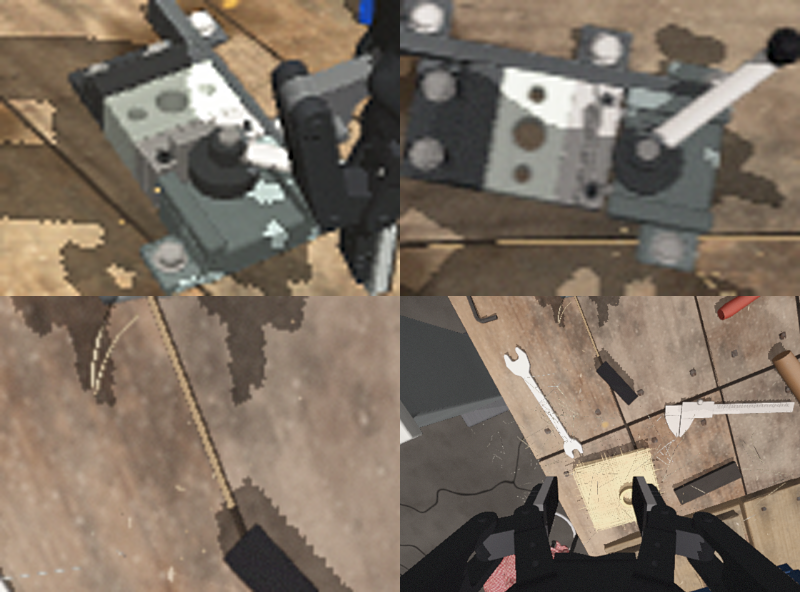

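The lever now sits at only about 0.35 rad (grip at (785,48) in the top crop). Pressed far past contact, it sprang back when I let go quickly. The bar is still flush. I'll redo it, stopping a few newtons past contact so that friction holds it.

{"api": "arm_command", "payload": {"motion": [[-0.5, [0.89, 0.4, 0], 0], [-0.5, [0.89, 0.4, 0], 0], [-0.5, [0.89, 0.4, 0], 0], [-0.5, [0.89, 0.4, 0], 0], [-0.5, [0, 0, 0], -1]]}}

```text
clock: 19.5
tcp_pos: [0.5927, -0.1168, 0.2475]
tool_rot: [0.792, 0.61, 0.0, -0.0]
contact_force: [0.0, -0.8, -0.4]
width: 0.0641
```

{"api": "arm_command", "payload": {"motion": [[-0.5, [0, 0, 0], -1], [-0.5, [0, 0, 0], -1], [-0.5, [0, 0, 0], -1], [-0.5, [0, 0, 0], -1], [-0.5, [0, 0, 0], -1]]}}

```text
clock: 20.0
tcp_pos: [0.5901, -0.1207, 0.2483]
tool_rot: [0.534, 0.845, -0.0, -0.0]
contact_force: [-0.1, 0.5, -0.5]
width: 0.064
```

{"api": "arm_command", "payload": {"motion": [[-0.5, [0, 0, 0], -0.84], [-0.5, [0, 0, 0], 0]]}}

```text
clock: 20.2
tcp_pos: [0.5901, -0.1207, 0.2483]
tool_rot: [0.486, 0.874, -0.0, -0.0]
contact_force: [-0.0, -0.2, 0.3]
width: 0.0639
```

```bash
python3 lv.py
```

```text
[ 0.59014204 -0.12072262  0.24830141] yaw 121.90859859190833 [-0.00984054 -0.20999052  0.29239166] 0.06393417907911987
wrist lever_pivot 0.82 [272.  92.] [ 0.54169535 -0.04485562  0.07      ] tool mm [ 89.99211415  -1.00828922 178.31062299]
wrist lever_pivot 0.73 [275. 192.] [ 0.59204858 -0.12039531  0.07      ] tool mm [ -0.74793883   1.80848537 178.30116443]
top lever_grip 0.56 [330. 225.] [ 0.5360647  -0.03752595  0.071     ] tool mm [ 99.19048684  -1.91398691 177.31164105]
top lever_pivot 0.65 [332. 224.] [ 0.53842444 -0.04225593  0.07      ] tool mm [ 93.92786329  -2.41083625 178.31115557]
scene lever_grip 0.77 [331. 250.] [ 0.59051024 -0.1199949   0.071     ] tool mm [  0.40517438   0.7141489  177.30138575]
scene lever_grip 0.5 [172. 200.] [0.41391015 0.23624976 0.071     ] tool mm [396.16330543  39.09840563 177.337798  ]
scene lever_pivot 0.64 [292. 243.] [ 0.54261696 -0.05305635  0.07      ] tool mm [ 82.54344931  -4.56057221 178.31020802]
scene lever_pivot 0.35 [328. 249.] [ 0.58927515 -0.11260651  0.07      ] tool mm [  7.32985221   3.57103944 178.3018141 ]
```

{"api": "arm_command", "payload": {"motion": [[-0.5, [0, 0.02, 0.8], 0], [-0.5, [0, 0, 0.9], 0], [-0.5, [0, 0, 0.8], 0], [-0.5, [0, 0, 0.6], 0], [-0.5, [0, 0, 0], 0]]}}

```text
clock: 21.15
tcp_pos: [0.589, -0.12, 0.0893]
tool_rot: [0.487, 0.874, -0.001, -0.003]
contact_force: [0.2, 0.2, -0.2]
width: 0.064
```

{"api": "arm_command", "payload": {"motion": [[1, [0, 0, 0], 0], [1, [0, 0, 0], 0], [1, [0, 0, 0], 0], [1, [0, 0, -0.1], 0]]}}

```text
clock: 21.55
tcp_pos: [0.5906, -0.1205, 0.0977]
tool_rot: [0.487, 0.874, -0.0, -0.0]
contact_force: [6.6, -1.7, -28.2]
width: 0.018
```

{"api": "arm_command", "payload": {"motion": [[1, [0.01, -0.13, 0], 0.5], [1, [0.01, -0.13, 0], 0.5], [1, [0, 0, 0], 0], [1, [0, 0, 0], 0]]}}

```text
clock: 21.95
tcp_pos: [0.5786, -0.127, 0.098]
tool_rot: [0.547, 0.837, -0.001, -0.0]
contact_force: [2.1, -8.9, -13.3]
width: 0.018
```

{"api": "arm_command", "payload": {"motion": [[1, [-0.02, -0.13, 0.03], 0.5], [1, [0, 0, 0], 0], [1, [0, 0, 0], 0], [1, [0, 0, 0], 0]]}}

```text
clock: 22.35
tcp_pos: [0.5735, -0.1296, 0.0975]
tool_rot: [0.575, 0.818, -0.0, -0.0]
contact_force: [-5.0, 2.3, 5.4]
width: 0.018
```

{"api": "arm_command", "payload": {"motion": [[1, [0, -0.13, 0.02], 0.5], [1, [0, 0, 0], 0], [1, [0, 0, 0], 0], [1, [0, 0, 0], 0]]}}

```text
clock: 22.75
tcp_pos: [0.5682, -0.1316, 0.0975]
tool_rot: [0.603, 0.798, 0.001, 0.001]
contact_force: [-3.3, 4.4, 10.8]
width: 0.0183
```

{"api": "arm_command", "payload": {"motion": [[1, [0, -0.13, 0], 0.5], [1, [0, 0, 0], 0], [1, [0, 0, 0], 0], [1, [0, 0, 0], 0]]}}

```text
clock: 23.15
tcp_pos: [0.5621, -0.1334, 0.0975]
tool_rot: [0.63, 0.776, 0.001, 0.001]
contact_force: [-1.6, 3.6, 10.1]
width: 0.0184
```

{"api": "arm_command", "payload": {"motion": [[1, [0, -0.13, 0], 0.5], [1, [0, 0, 0], 0], [1, [0, 0, 0], 0], [1, [0, 0, 0], 0]]}}

```text
clock: 23.55
tcp_pos: [0.556, -0.1347, 0.0975]
tool_rot: [0.657, 0.754, 0.001, 0.001]
contact_force: [-0.6, 5.1, 8.5]
width: 0.0181
```

{"api": "arm_command", "payload": {"motion": [[1, [0, -0.13, 0], 0.5], [1, [0, 0, 0], 0], [1, [0, 0, 0], 0], [1, [0, 0, 0], 0]]}}

```text
clock: 23.95
tcp_pos: [0.5498, -0.1357, 0.0975]
tool_rot: [0.683, 0.73, 0.001, 0.002]
contact_force: [2.4, 2.7, 7.7]
width: 0.0182
```

{"api": "arm_command", "payload": {"motion": [[1, [0, -0.13, -0.02], 0.5], [1, [0, 0, 0], 0], [1, [0, 0, 0], 0], [1, [0, 0, 0], 0]]}}

```text
clock: 24.35
tcp_pos: [0.543, -0.1362, 0.0977]
tool_rot: [0.708, 0.706, 0.001, 0.001]
contact_force: [4.6, 1.0, -1.5]
width: 0.0181
```

{"api": "arm_command", "payload": {"motion": [[1, [0, -0.13, -0.02], 0.5], [1, [0, 0, 0], 0], [1, [0, 0, 0], 0], [1, [0, 0, 0], 0]]}}

```text
clock: 24.75
tcp_pos: [0.5362, -0.1362, 0.0978]
tool_rot: [0.732, 0.681, 0.001, 0.001]
contact_force: [8.7, -0.5, -7.6]
width: 0.0183
```

{"api": "arm_command", "payload": {"motion": [[1, [0, -0.13, 0], 0.5], [1, [0, 0, 0], 0], [1, [0, 0, 0], 0], [1, [0, 0, 0], 0]]}}

```text
clock: 25.15
tcp_pos: [0.53, -0.1358, 0.0978]
tool_rot: [0.756, 0.655, 0.001, 0.001]
contact_force: [10.7, -0.3, -11.8]
width: 0.0185
```

{"api": "arm_command", "payload": {"motion": [[1, [0, 0.04, 0.04], 0], [1, [0, 0, 0], 0], [1, [0, 0, 0], 0]]}}

```text
clock: 25.45
tcp_pos: [0.5332, -0.136, 0.0975]
tool_rot: [0.756, 0.655, 0.002, 0.003]
contact_force: [10.5, 3.0, 2.5]
width: 0.0182
```

{"api": "arm_command", "payload": {"motion": [[1, [0, 0.04, 0], 0], [1, [0, 0, 0], 0], [1, [0, 0, 0], 0]]}}

```text
clock: 25.75
tcp_pos: [0.5349, -0.1362, 0.0975]
tool_rot: [0.756, 0.655, 0.002, 0.002]
contact_force: [9.4, 3.5, 2.8]
width: 0.0179
```

```bash
cat > la.py <<'E'
from h import *
piv=np.array([.5415,-.0448])
def scan(n):
    C=cal(n); a=optics.capture(n).astype(float); o=[]
    cv2.imwrite(f'pics/la_{n}.png',a[:,:,::-1])
    for th in range(-30,-145,-5):
        t=np.radians(th); u=np.array([np.cos(t),np.sin(t)])
        P=[[*(piv+u*q),.054] for q in np.linspace(.03,.075,10)]
        px=proj(n,P,C); v=[a[int(round(y)),int(round(x))] for x,y in px if 0<=x<559 and 0<=y<419]
        o.append((th,len(v),*(np.median(v,0).astype(int) if v else [])))
    return o
import sys
s=r.read_state(); Rm=R.from_quat(s['tool_rot']).as_matrix()
print(s['clock'],s['tcp_pos'],s['contact_force'],s['torque'],np.degrees(np.arctan2(Rm[1,0],Rm[0,0])))
for n in sys.argv[1:]: print(n,*[':'.join(map(str,x)) for x in scan(n)])
for n in sys.argv[1:]:
  for t in['lever_grip','lever_pivot']:
    for d in finder.spot_point(t,n)[:2]: print(n,t,round(d['confidence'],2),ray(n,d['xy'],.071)[:2])
E
python3 la.py wrist scene top
```

```text
25.75 [ 0.53490738 -0.13624934  0.09748706] [9.42014269 3.50971466 2.78597715] [ 0.54063984 -1.45418824  0.20793606] 81.84475546534594
wrist -30:10:206:185:166 -35:10:212:192:172 -40:10:175:165:155 -45:10:200:186:174 -50:10:209:187:168 -55:10:178:169:160 -60:10:209:187:168 -65:10:197:175:158 -70:10:199:178:159 -75:10:210:194:175 -80:10:168:163:153 -85:10:176:162:145 -90:10:181:173:171 -95:10:180:172:170 -100:10:179:171:169 -105:10:194:175:159 -110:10:180:163:156 -115:10:180:163:149 -120:10:178:163:148 -125:10:167:153:134 -130:10:166:148:137 -135:10:175:152:140 -140:10:178:149:136
scene -30:10:38:38:38 -35:10:38:38:38 -40:10:33:33:32 -45:10:34:34:33 -50:10:32:30:29 -55:10:32:30:29 -60:10:38:37:35 -65:10:41:40:40 -70:10:41:40:40 -75:10:42:41:41 -80:10:43:41:41 -85:10:40:40:39 -90:10:37:36:36 -95:10:142:137:131 -100:10:128:124:118 -105:10:103:97:91 -110:10:95:95:90 -115:10:99:108:103 -120:10:99:107:103 -125:10:118:127:121 -130:10:116:126:120 -135:10:117:129:122 -140:10:112:120:115
top -30:10:135:125:111 -35:10:132:123:110 -40:10:136:126:113 -45:10:169:146:120 -50:10:173:149:125 -55:10:137:129:115 -60:10:147:142:118 -65:10:118:111:101 -70:10:111:112:101 -75:10:145:134:116 -80:10:142:122:102 -85:10:99:95:87 -90:10:127:122:121 -95:10:132:127:125 -100:10:136:132:129 -105:10:113:108:97 -110:10:107:102:94 -115:10:111:107:97 -120:10:126:121:103 -125:10:126:120:104 -130:10:126:119:101 -135:10:115:117:101 -140:10:130:118:103
wrist lever_grip 0.64 [ 0.53606078 -0.13659066]
wrist lever_pivot 0.92 [ 0.53900176 -0.04476614]
scene lever_grip 0.77 [ 0.53420362 -0.13509933]
scene lever_pivot 0.61 [ 0.54727675 -0.05389532]
top lever_pivot 0.76 [ 0.53352835 -0.04242336][ WARN:0@2.266] global loadsave.cpp:1063 imwrite_ Unsupported depth image for selected encoder is fallbacked to CV_8U.
```

{"api": "arm_command", "payload": {"motion": [[1, [0, 0.06, 0], -0.25], [1, [0, 0, 0], 0], [1, [0, 0, 0], 0]]}}

```text
clock: 26.5
tcp_pos: [0.5379, -0.1364, 0.0975]
tool_rot: [0.744, 0.668, 0.002, 0.002]
contact_force: [8.2, 5.5, 4.1]
width: 0.0182
```

{"api": "arm_command", "payload": {"motion": [[1, [0, 0.06, 0], -0.25], [1, [0, 0, 0], 0], [1, [0, 0, 0], 0]]}}

```text
clock: 26.8
tcp_pos: [0.5408, -0.1364, 0.0974]
tool_rot: [0.732, 0.681, 0.002, 0.002]
contact_force: [7.9, 7.4, 5.0]
width: 0.0177
```

{"api": "arm_command", "payload": {"motion": [[1, [0, 0.06, 0], -0.25], [1, [0, 0, 0], 0], [1, [0, 0, 0], 0]]}}

```text
clock: 27.1
tcp_pos: [0.5437, -0.1363, 0.0974]
tool_rot: [0.72, 0.694, 0.002, 0.002]
contact_force: [7.5, 9.9, 4.9]
width: 0.018
```

```bash
cat > mo.py <<'E'
from h import *
s=r.read_state(); p=np.array(s['tcp_pos']); F=-np.array(s['contact_force']); T=-np.array(s['torque']); d=p-np.array([.5415,-.0448,0])
Rm=R.from_quat(s['tool_rot']).as_matrix()
print('t',s['clock'],'lever by pos',np.degrees(np.arctan2(d[1],d[0])).round(1),'hand',(np.degrees(np.arctan2(Rm[1,0],Rm[0,0]))-180).round(1),'F',F.round(1),'Tz',T.round(3),'moment',(d[0]*F[1]-d[1]*F[0]+T[2]).round(3),(d[0]*F[1]-d[1]*F[0]).round(3))
E
python3 mo.py
```

```text
t 27.1 lever by pos -88.6 hand -92.1 F [-7.5 -9.9 -4.9] Tz [-1.759  1.17  -0.093] moment -0.802 -0.709
```

{"api": "arm_command", "payload": {"motion": [[1, [0, 0.06, 0], -0.25], [1, [0, 0, 0], 0], [1, [0, 0, 0], 0]]}}

```text
clock: 27.4
tcp_pos: [0.5466, -0.1362, 0.0974]
tool_rot: [0.708, 0.706, 0.002, 0.001]
contact_force: [5.0, 13.2, 6.7]
width: 0.0185
```

```bash
python3 mo.py
```

```text
t 27.4 lever by pos -86.8 hand -90.1 F [ -5.  -13.2  -6.7] Tz [-2.125  0.98  -0.09 ] moment -0.615 -0.525
```

{"api": "arm_command", "payload": {"motion": [[1, [0, -0.06, 0], 0.25], [1, [0, 0, 0], 0], [1, [0, 0, 0], 0]]}}

```text
clock: 27.7
tcp_pos: [0.5438, -0.1363, 0.0974]
tool_rot: [0.72, 0.694, 0.002, 0.002]
contact_force: [8.2, 11.4, 4.8]
width: 0.0182
```

```bash
python3 mo.py
```

```text
t 27.7 lever by pos -88.6 hand -92.1 F [ -8.2 -11.4  -4.8] Tz [-1.858  1.361 -0.101] moment -0.88 -0.779
```

{"api": "arm_command", "payload": {"motion": [[1, [0, 0.12, 0], -0.5], [1, [0, 0.06, 0], -0.25], [1, [0, 0, 0], 0]]}}

```text
clock: 28.0
tcp_pos: [0.5525, -0.1356, 0.0974]
tool_rot: [0.682, 0.731, 0.002, 0.001]
contact_force: [4.3, 18.5, 8.3]
width: 0.0181
```

```bash
python3 mo.py
```

```text
t 28.0 lever by pos -83.1 hand -86.1 F [ -4.3 -18.5  -8.3] Tz [-3.051  0.697  0.004] moment -0.592 -0.596
```

{"api": "arm_command", "payload": {"motion": [[0.3, [0, 0, 0], 0], [0.3, [0, 0, 0], 0], [0.3, [0, 0, 0], 0], [0.3, [0, 0, 0], 0]]}}

```text
clock: 28.4
tcp_pos: [0.5515, -0.1376, 0.0964]
tool_rot: [0.683, 0.73, 0.001, 0.001]
contact_force: [5.8, 3.5, 1.8]
width: 0.0297
```

```bash
python3 mo.py; python3 la.py wrist | cut -c1-1200
```

```text
t 28.4 lever by pos -83.8 hand -86.2 F [-5.8 -3.5 -1.8] Tz [-0.535  0.889 -0.027] moment -0.596 -0.569
28.4 [ 0.55153371 -0.13759079  0.09641426] [5.75617237 3.50721714 1.84214639] [ 0.53451399 -0.88916512  0.02667098] 93.77638951079817
wrist -30:10:175:164:154 -35:10:179:169:158 -40:10:144:144:144 -45:10:159:157:155 -50:10:179:171:164 -55:10:192:180:171 -60:10:205:185:165 -65:10:179:167:154 -70:10:159:156:151 -75:10:179:171:169 -80:10:177:170:168 -85:10:179:171:170 -90:10:191:172:161 -95:10:205:185:166 -100:10:200:181:162 -105:10:193:174:157 -110:10:179:162:153 -115:10:180:163:149 -120:10:181:164:147 -125:10:177:156:139 -130:10:172:155:139 -135:10:177:158:137 -140:10:186:160:140
wrist lever_grip 0.66 [ 0.55720975 -0.13251026]
wrist lever_grip 0.51 [ 0.53908451 -0.04462409]
wrist lever_pivot 0.8 [ 0.53819378 -0.04331982][ WARN:0@2.053] global loadsave.cpp:1063 imwrite_ Unsupported depth image for selected encoder is fallbacked to CV_8U.
```

The lever leans back on the finger with about 6 N. I'll ease it back slowly until it stands by itself, the point where friction just balances the clamp force.

{"api": "arm_command", "payload": {"motion": [[0.3, [0, 0.08, 0], -0.3], [0.3, [0, 0, 0], 0], [0.3, [0, 0, 0], 0]]}}

```text
clock: 28.85
tcp_pos: [0.5551, -0.1374, 0.096]
tool_rot: [0.668, 0.744, 0.0, 0.0]
contact_force: [3.3, 0.4, 1.0]
width: 0.0298
```

{"api": "arm_command", "payload": {"motion": [[0.3, [0, 0.08, 0], -0.3], [0.3, [0, 0, 0], 0], [0.3, [0, 0, 0], 0]]}}

```text
clock: 29.15
tcp_pos: [0.5585, -0.1369, 0.0957]
tool_rot: [0.653, 0.757, -0.0, -0.0]
contact_force: [-1.0, -0.3, 0.7]
width: 0.0296
```

{"api": "arm_command", "payload": {"motion": [[0.3, [0, 0.08, 0], -0.3], [0.3, [0, 0, 0], 0], [0.3, [0, 0, 0], 0]]}}

```text
clock: 29.45
tcp_pos: [0.5625, -0.1362, 0.0957]
tool_rot: [0.637, 0.771, -0.0, -0.0]
contact_force: [-0.4, -0.2, 1.0]
width: 0.0299
```

{"api": "arm_command", "payload": {"motion": [[0.3, [0, 0.08, 0], -0.3], [0.3, [0, 0, 0], 0], [0.3, [0, 0, 0], 0]]}}

```text
clock: 29.75
tcp_pos: [0.5665, -0.1355, 0.0958]
tool_rot: [0.621, 0.784, -0.0, -0.0]
contact_force: [0.0, 0.3, 0.7]
width: 0.0299
```

```bash
python3 la.py wrist 2>/dev/null
```

```text
29.75 [ 0.5665004  -0.13548435  0.09575973] [0.01873593 0.30882184 0.71419996] [ 0.02451832 -0.02251859  0.00604726] 103.26902386427469
wrist -30:10:135:127:120 -35:10:145:134:125 -40:10:177:160:150 -45:10:197:182:164 -50:10:183:168:158 -55:10:146:143:143 -60:10:152:146:145 -65:10:144:142:140 -70:10:185:165:155 -75:10:167:159:157 -80:10:171:164:162 -85:10:177:161:149 -90:10:189:168:152 -95:10:196:176:157 -100:10:191:172:155 -105:10:189:171:152 -110:10:181:162:144 -115:10:177:156:140 -120:10:176:156:139 -125:10:167:147:131 -130:10:173:147:125 -135:10:178:150:127 -140:10:178:152:132
wrist lever_grip 0.65 [ 0.56192161 -0.13157717]
wrist lever_pivot 0.9 [ 0.53862752 -0.04447617]
```

Force is zero and the lever stands on its own at about 0.71 rad. Withdrawing straight up.

{"api": "arm_command", "payload": {"motion": [[0, [0, -0.04, 0], 0], [0, [0, 0, 0], 0], [0, [0, 0, -0.4], 0], [0, [0, 0, -0.8], 0], [0, [0, 0, -0.9], 0]]}}

```text
clock: 30.4
tcp_pos: [0.5641, -0.1358, 0.2012]
tool_rot: [0.62, 0.785, -0.0, -0.001]
contact_force: [1.2, 0.5, 0.2]
width: 0.0425
```

{"api": "arm_command", "payload": {"motion": [[0, [0.8, 0, -0.5], 0], [0, [0.8, 0.3, 0], 0], [0, [0, 0, 0], 0]]}}

```text
clock: 30.7
tcp_pos: [0.5611, -0.051, 0.227]
tool_rot: [0.619, 0.786, 0.001, 0.001]
contact_force: [0.5, -0.6, 0.1]
width: 0.0429
```

```bash
python3 la.py wrist top scene 2>/dev/null | grep -v '^\(wrist\|top\|scene\) -30'
python3 - <<'E'
from h import *
C=cal('wrist'); print(proj('wrist',[[.55,-.03,.03]],C))
E
```

```text
30.7 [ 0.56107942 -0.05099233  0.22699445] [ 0.49450306 -0.55860271  0.14497637] [-0.00594641 -0.00964434 -0.03946973] 103.55204491152529
wrist lever_grip 0.75 [ 0.55917631 -0.13726351]
wrist lever_pivot 0.93 [ 0.53769931 -0.04753391]
top lever_grip 0.43 [ 0.55814724 -0.13032692]
top lever_pivot 0.57 [ 0.53376516 -0.03396573]
scene lever_grip 0.82 [ 0.5644175  -0.12677907]
[[267.74083826 160.37046682]]
```

{"api": "arm_command", "payload": {"motion": [[0, [0.5, 0, -0.6], 0], [0, [0, 0, 0], 0], [0, [0, 0, 0], 0], [0, [0, 0, 0], 0], [0, [0, 0, 0], 0]]}}

```text
clock: 31.65
tcp_pos: [0.555, -0.0307, 0.255]
tool_rot: [0.62, 0.784, -0.0, -0.001]
contact_force: [-0.1, 1.3, -0.6]
width: 0.043
```

```bash
python3 la.py wrist 2>/dev/null | grep -v ' -30'
python3 - <<'E'
from h import *
C=cal('wrist'); a=optics.capture('wrist'); u,v=proj('wrist',[[.55,-.03,.03]],C)[0].astype(int); u=np.clip(u,115,445);v=np.clip(v,86,334); print(u,v)
cv2.imwrite('pics/end.png',cv2.resize(a[v-86:v+86,u-115:u+115,::-1],None,fx=3.4,fy=3.4,interpolation=cv2.INTER_CUBIC))
E
```

```text
31.65 [ 0.55495543 -0.03072412  0.25503871] [-0.11595434  1.32249358 -0.59499357] [-0.00950662 -0.02254873  0.00018823] 103.339544322557
wrist lever_grip 0.83 [ 0.56469884 -0.13233384]
wrist lever_pivot 0.65 [ 0.54115561 -0.0432856 ]
268 179
```

View pics/end.png

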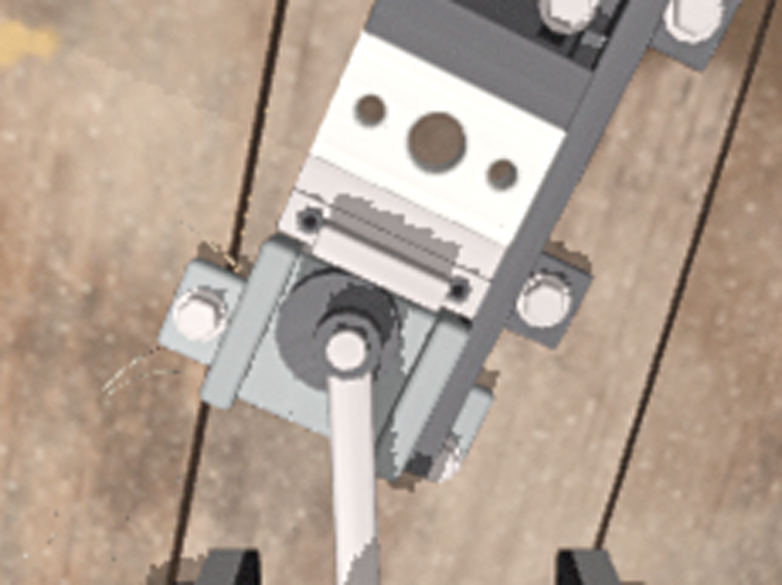

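```bash
python3 -c "
from h import *
print(r.sign_off())"
```

```text
the job is handed in; nothing more can be done
None
```

The job is handed in. The 12 mm packing stands home in the gap, flush with the jaw, and the clamp is closed on it. The more than 20 N grip was not measured directly.

**Packing:** I tried only one bar, the 12 mm one. The images gave its thickness as 11.9 mm and the gap as about 13 mm, too narrow for the 16 mm bar. It slid in without force and I pushed it to a hard stop where the near ends are level.

**Clamping:** My first swing failed. I took the lever to about 1.3 rad and let go quickly, and it sprang back to about 0.35 rad. On the second swing I pressed past contact, then eased back until the lever stood by itself.

**Last checks:**
- **Lever:** it stands at about 0.7 rad. The camera fixes of its grip vary by a few millimetres with no drift towards open in the second or two before I handed in.
- **Fit:** the last picture shows jaw, packing and block in contact with no gap, the packing flush and parallel.
- **Robot:** the hand was clear of everything, with about 1 N or less on the wrist.
- **Grip force:** judging by where the lever came to rest, it should be around 100 N. The hand readings disagreed, though: the force moving in and moving back did not show the friction I expected.

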